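# Seat the autosampler's vial turret on its drive pin and cap the spindle

### The arm

A 6-joint arm with a two-finger parallel gripper is mounted at the origin on the work surface. World frame = base frame: x ahead of the robot, y to its left, z up, the work surface at z = 0. Lengths are in m, angles in rad, forces in N, time in s.
With the tool pointing down it reaches from about 0.35 to 0.725 m from the base axis. Payload 4.3 kg.
Tool frame: the origin (TCP) lies midway between the tips of the shut fingers; the grasp point (between the pads) lies bot.grasp_offset behind it (bot.grasp_offset is the distance from the TCP to the grasp point, in m); z points along the fingers, y is the direction in which the jaws open and shut (so a half turn about z gives the same grasp; the last joint's range is limited). The gripper opens to 85 mm and grips with 20 to 120 N. Pads are 22 mm wide; open, the fingers measure 114 mm over their backs; the gripper's body (76 mm by 85 mm) begins 54 mm behind the grasp point. The pads swing forward as they close: fully open they stand 13 mm farther back than shut.
Start: joints at [-1.261, 0.377, 0.081, 1.274, 0, 1.46], TCP at [0.234, -0.525, 0.231] pointing down, gripper open.
Joint ranges: [-2.72, 2.72], [-0.84, 1.66], [-1.02, 1.22], [-1.77, 2.12], [-1.37, 1.28], [-3.14, 3.14]. Speed limits (rad/s): [2.57, 2.57, 3.14, 3.14, 3.14, 3.14].

### API

Orientations are given as a rotation vector (axis times angle).
In Python, from station import bot, imaging, job gives the robot as it stands.
- The arm moves only by the tool step_arm, never from a script. Its arguments are lists of equal length, an entry for each row: "hand": the finger opening in m, from 0 to 0.0854; "dp": the shift along the tool's x, y, z in m, a list of three; "turn": the turn, a rotation vector about the tool's x, y, z in rad, a list of three. A call has 1 to 10 rows; each row is the pose to reach, as a shift and turn from the pose commanded when the call began, along the tool's axes at that moment; what a row does not reach only later rows make up. A row lasts 1/8 s, in which the tool goes at most 62.5 mm and 10.7 degrees, less where a joint would pass 70% of its speed; a pose out of reach is approached as far as the arm can. A call with a gripper value outside its range is refused whole. The fingers move at their own pace and stop on an object; the grip force is fixed at half the most. Time passes only in rows, so rows that repeat a pose let the fingers close. It gives the time, the measured TCP pose, the force and the opening at its end, in the units of the state.
- bot.get_state(): the state, without advancing time (a new reading comes with each control period).
- imaging.snapshot(name): name is "scene" or "side" or "wrist"; returns a dict with "img" (400x640x3 uint8, red, green, blue), "range_z" (400x640 float32, m along the optical axis (not along the pixel's ray), 0 where there is no reading), "fx", "fy", "cx", "cy" (pixels), "R" (3x3) and "t" (3): a world point X has camera coordinates R X + t; the wrist camera has in their place "T_tool_cam" (4x4, takes a point from camera to tool coordinates, whose origin is the TCP and whose axes are the flange's). Camera axes: x right, y down, z forward; pixel columns grow to the right and rows downward; lengths in m; the calibration is good to about 2 mm. The wrist camera is an equidistant fisheye: a pixel r from the principal point sees the ray r / f radians off the axis. A picture is of the moment at which its call begins: read the wrist's pose just before it.
- job.sign_off(): hands the job in, once; it reports no verdict.
The state is a dict: "time": time; "q": joint angles; "joint_velocities": joint speeds; "tau": joint torques, N m; "position": TCP position; "orientation": TCP orientation; "ft_force": force on the tool from outside, world axes, zero at the start; "torque": the same for the moment, N m; "grip_width": finger opening in m.
Only numpy, scipy, OpenCV 4.12 (cv2) and the standard library are available. Lean on these libraries where they do the work, as an engineer would, in place of code of your own. Each camera call takes 0.05 s, during which the arm holds its last target.

### The job

The vial turret was put on the autosampler's spindle carelessly: it sits cocked, because the drive pin under its red-capped vial is riding on top of the drive plate. Without taking the turret off, gently push it round by one of its black posts, bringing the red-capped vial towards the sampler's front, until the pin drops into its hidden hole and the turret lies flat on the plate. Then fit the black retaining cap over the spindle, fully down on the turret, let go of it, and leave the bottles, jars, beaker and vial rack where they stand.

Things in the scene. Friction and masses are not known exactly. Their poses are not given: they have to be found in the camera images.
- sampler: Autosampler tray base, fixed: light grey box 240 x 240 x 58 mm high. Origin at the centre of its underside on the bench, z up; its front is the -x face (black panel with a small display; a blue marker on the top edge above it). A steel spindle, 17 mm in diameter, stands at its centre.
- drive_face (a point): On the spindle axis, at the top face of the round aluminium drive plate, 166 mm wide, that the motor holds still under the turret, 72 mm above the bench; axes as the sampler's. The plate has one blind hole, 12 mm wide, 11 mm deep, 44 mm from the axis, hidden by the turret. It is parked towards the front: within 30 degrees either side of the sampler's -x direction, not known closer.
- spindle_top (a point): Tip of the spindle, 134 mm above the bench (62 mm above the drive plate). Its upper 10 mm taper from 17 to 6 mm in diameter.
- turret: Round grey vial turret, 170 mm in diameter, about 0.5 kg, loose on the spindle (bore 19.6 mm). Origin at the centre of its hub's underside, z up; deck 24 mm above the origin. Nine fixed vials on a 75 mm radius stand 10.5 mm above the deck, blue-capped but for a red one at +x. Pin down in the hole: it lies flat, origin level with the plate, and turns no further (about 3 degrees of play).
- drive_pin (a point): Tip of the turret's steel drive pin, 8 mm in diameter, 8 mm below the hub's underside, at the turret's +x, 44 mm from its axis (same direction as the red-capped vial). While it rides on the plate, the turret is cocked about 0.08 rad, pin side high, origin some 4 mm above the plate. At the start it is 60 to 180 degrees away from the sampler's front, either way.
- post_left (a point): Top of the turret's post at its +y: one of two upright black posts, 14 mm in diameter, 44 mm from the turret's axis, tops 24 mm above the deck. Pushing sideways on a post with some 1 to 5 N turns the turret; it turns freely either way. Push square from behind: a finger that slips in between post and spindle wedges.
- post_right (a point): Top of the other post, at the turret's -y.
- cap: Retaining cap: black knurled knob, 60 mm tall, 40 mm in diameter, with a 48 mm flange over its lowest 8 mm, about 0.12 kg, standing on the bench mouth down. Origin at the centre of the mouth (underside), z up. Bore 20 mm wide, 46 mm deep. Fully fitted, its flange rests on the turret's deck, origin 24 mm above the drive plate.
- solvent: Bystander: amber jar with blue lid, 62 mm in diameter, 105 mm tall; origin at the centre of its underside.
- septa_jar: Bystander: white plastic jar, 58 mm in diameter, 64 mm tall; origin at the centre of its underside.
- vial_rack: Bystander: blue vial rack 60 x 120 x 40 mm; origin at the centre of its underside.
- beaker: Bystander: glass beaker, 70 mm in diameter, 85 mm tall; origin at the centre of its underside.
- rinse: Bystander: small glass bottle with white cap, 27 mm in diameter, 55 mm tall, standing on the sampler's rear left corner (+x, +y of it), clear of the turret.
- waste: Bystander: small glass bottle with yellow cap, 27 mm in diameter, 55 mm tall, standing on the sampler's rear right corner (+x, -y of it).
Mind the look-alikes: they are no part of the job. There is more than one size of the turret; the job needs the smallest.

How it is judged:
By the outcome, as a careful person would: the job done as asked, in the order asked, and still so for the second after the job is handed in, with the robot touching nothing.
It also fails if it takes over 72 s, if anything falls off the work surface, if the arm or the gripper's body presses on something with over 40 N, if the wrist force passes 120 N, or if a joint passes its speed limit or range.

## Working session

There is one attempt and no reset: what is moved stays moved. The work goes in short steps, Python scripts to look and compute and a tool call to move; the robot and the scene stay as the last step left them, time stands still between calls to the robot, and variables do not carry over. Pictures are saved under pics/ and viewed, and the job is handed in when it is done.

Besides the shell and the picture viewer there is one more tool, called after "Request:" by a JSON object that holds its "fn" and its "kwargs". step_arm: Moves the arm, as the interface text tells. Its arguments: {"type":"object","properties":{"hand":{"type":"array","items":{"type":"number"}},"dp":{"type":"array","items":{"type":"array","items":{"type":"number"}}},"turn":{"type":"array","items":{"type":"array","items":{"type":"number"}}}},"required":["hand","dp","turn"]}

```bash
ls; mkdir -p pics
cat > h.py <<'E'
import numpy as np, cv2
from scipy.spatial.transform import Rotation as Rn
from station import bot, imaging, job
def snap(n,f=None):
    s=imaging.snapshot(n)
    if f: cv2.imwrite('pics/'+f,s['img'][:,:,::-1])
    return s
def ray(s,u,v):
    d=np.array([(u-s['cx'])/s['fx'],(v-s['cy'])/s['fy'],1.]); R=np.array(s['R']);t=np.array(s['t'])
    return -R.T@t, R.T@d
def onplane(s,u,v,z):
    o,d=ray(s,u,v); return o+d*(z-o[2])/d[2]
def pt(s,u,v):
    o,d=ray(s,u,v); return o+d*s['range_z'][int(v),int(u)]
def proj(s,X):
    c=np.array(s['R'])@np.array(X)+np.array(s['t']); return s['fx']*c[0]/c[2]+s['cx'], s['fy']*c[1]/c[2]+s['cy']
def cloud(s):
    v,u=np.mgrid[0:400,0:640]; z=s['range_z']
    P=np.stack([(u-s['cx'])/s['fx']*z,(v-s['cy'])/s['fy']*z,z],-1)
    return (P-np.array(s['t']))@np.array(s['R'])   # world
E
python3 - <<'E'
from h import *
import pickle
print(bot.get_state(), bot.grasp_offset)
for n in ('scene','side','wrist'):
    s=snap(n,n+'0.png'); pickle.dump(s,open(n+'0.pkl','wb'))
    if n!='wrist': print(n,s['fx'],s['cx'],s['cy'],-np.array(s['R']).T@s['t'],np.array(s['R'])[2])
    else: print(s['fx'],s['cx'],s['cy'],s['T_tool_cam'])
E
```

```text
pics
{'time': 0.0, 'q': array([-1.26127601e+00,  3.78052972e-01,  7.96090488e-02,  1.27442883e+00,
        4.11457297e-05,  1.46050734e+00]), 'joint_velocities': array([-0.00172317, -0.00046638,  0.00045381,  0.00146026, -0.00048859,
       -0.00079869]), 'tau': array([ 4.32353340e-05, -4.63607812e+01,  2.69873089e+01,  2.07003794e-02,
       -1.44014562e-04,  5.70101534e-06]), 'position': array([ 0.23417802, -0.52441271,  0.23036014]), 'orientation': array([-3.07061238e+00, -6.54171691e-01,  2.59891107e-04]), 'ft_force': array([-0.02816506,  0.63151259, -0.0661128 ]), 'torque': array([ 0.01849991, -0.02237723,  0.0383944 ]), 'grip_width': 0.0855595840996746} 0.0187
scene 384.84369208827326 319.8559805661302 198.31948441204156 [ 1.24723746 -0.06367606  0.98535853] [-0.62473863  0.15768741 -0.76474593]
side 466.0893868467023 312.8375302157657 196.36454870473818 [-0.24561841 -0.62006849  1.41498874] [ 0.45066398  0.43887085 -0.77736373]
309.70691628693146 318.2817052598861 198.49413197253008 [[ 4.74445346e-05 -9.62072446e-01 -2.72794075e-01  6.93234731e-02]
 [ 9.99999998e-01  5.58225559e-05 -2.29506759e-05 -1.25673651e-04]
 [ 3.73082754e-05 -2.72794073e-01  9.62072446e-01 -1.42461858e-01]
 [ 0.00000000e+00  0.00000000e+00  0.00000000e+00  1.00000000e+00]]
```

View pics/scene0.png

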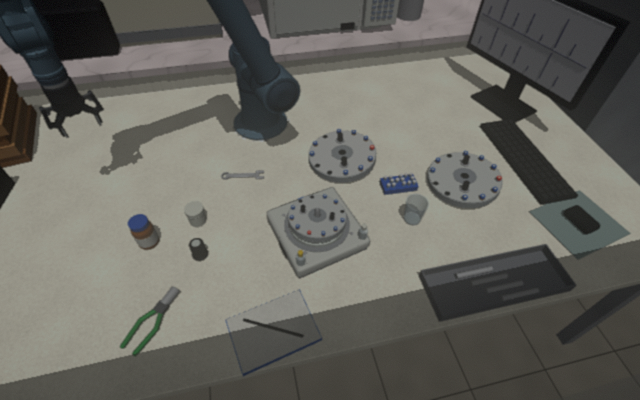

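View pics/side0.png

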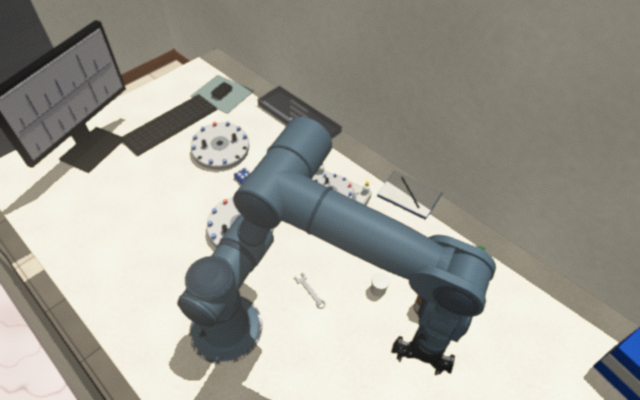

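View pics/wrist0.png

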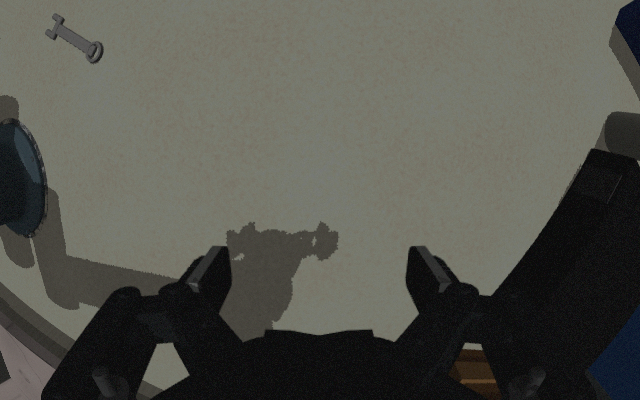

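Candidates in the scene view: turrets at (317,218), on the sampler and smallest, (342,155) and (465,180), both lying on the bench and larger. The black cap is at (198,248) and the white septa jar beside it at (195,214). I'm choosing the turret at (317,218) and checking it in a crop.

Run:
```python
from h import *
im=cv2.imread('pics/scene0.png')
cv2.imwrite('pics/crop_t.png',cv2.resize(im[180:280,255:385],None,fx=6,fy=6,interpolation=cv2.INTER_CUBIC))
cv2.imwrite('pics/crop_c.png',cv2.resize(im[195:275,120:220],None,fx=5,fy=5,interpolation=cv2.INTER_CUBIC))
```

```text
(no output)
```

View pics/crop_t.png

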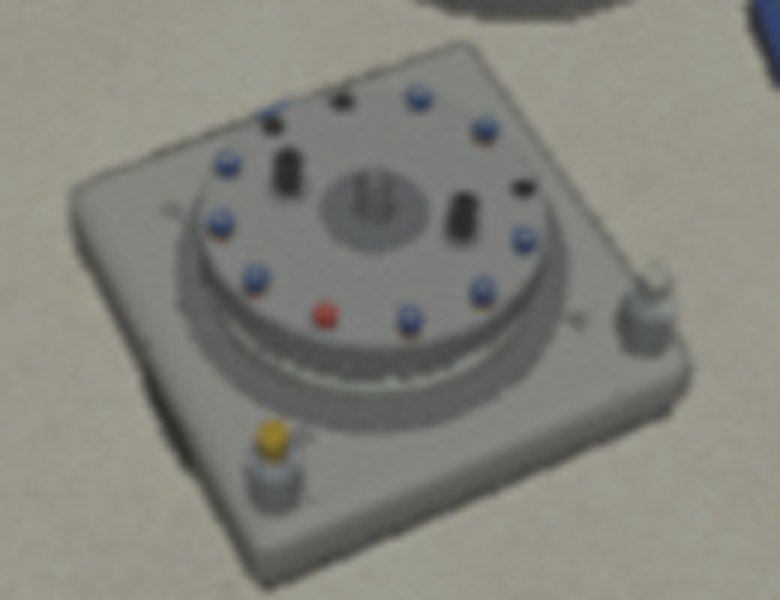

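View pics/crop_c.png

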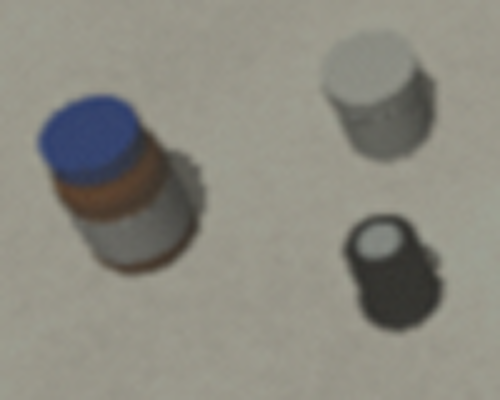

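The crop shows the red cap on the rear side of the turret at scene px (309,232). The posts are at (303,209) and (332,216), with the yellow bottle at (300,254) and the white bottle at (363,231). The front is the upper-left edge. Next I'll get positions.

Run:
```python
from h import *
import pickle
s=pickle.load(open('scene0.pkl','rb'))
P=cloud(s); ok=s['range_z']>0
C=np.array([0.0,0,0])
roi=np.zeros((400,640),bool); roi[185:280,260:375]=1
m=ok&roi&(abs(P[...,2]-.058)<.004)
q=P[m][:,:2]; r=cv2.minAreaRect((q*1000).astype(np.float32)); print('sampler',len(q),r)
for n,(u,v) in dict(c=(198,243)).items(): print(n,pt(s,u,v))
# cap: points z 0.05-0.065
roi[:]=0; roi[230:265,185:212]=1
m=ok&roi&(P[...,2]>.052); q=P[m]; print('captop',len(q),q.mean(0),q.min(0),q.max(0)); print(cv2.minEnclosingCircle((q[:,:2]*1000).astype(np.float32)))
roi[:]=0; roi[200:232,180:212]=1
m=ok&roi&(P[...,2]>.058); q=P[m]; print('septa',q.mean(0),cv2.minEnclosingCircle((q[:,:2]*1000).astype(np.float32)))
roi[:]=0; roi[210:255,120:165]=1
m=ok&roi&(P[...,2]>.098); q=P[m]; print('solvent',q.mean(0),cv2.minEnclosingCircle((q[:,:2]*1000).astype(np.float32)))
# turret colours
hsv=cv2.cvtColor(s['img'],cv2.COLOR_RGB2HSV)
roi[:]=0; roi[185:250,280:355]=1
for nm,mm in dict(red=((hsv[...,0]<8)|(hsv[...,0]>172))&(hsv[...,1]>110),blue=(hsv[...,0]>100)&(hsv[...,0]<130)&(hsv[...,1]>90),blk=(hsv[...,2]<70)).items():
    n,l,st,ce=cv2.connectedComponentsWithStats((mm&roi).astype(np.uint8))
    for i in range(1,n):
        if st[i,4]>2: print(nm,st[i],ce[i],onplane(s,*ce[i],.11),P[int(ce[i][1]),int(ce[i][0])])
# spindle: points above .118
m=ok&roi&(P[...,2]>.112); q=P[m]; print(len(q)); print(np.round(q,3)[::2], np.argwhere(m)[::2].tolist())
```

```text
sampler 2098 ((586.2445068359375, 93.91964721679688), (235.45016479492188, 233.95697021484375), 13.805700302124023)
c [ 0.57871488 -0.24964905  0.06123399]
captop 148 [ 0.57874769 -0.25748524  0.05923387] [ 0.55448717 -0.27829873  0.05225943] [ 0.59626996 -0.23850939  0.06373972]
((575.3648071289062, -258.3525085449219), 21.114334106445312)
septa [ 0.44921356 -0.26027824  0.06346867] ((448.28375244140625, -261.79119873046875), 30.115835189819336)
solvent [ 0.49952246 -0.40573008  0.10443088] ((496.90716552734375, -404.70599365234375), 28.882204055786133)
red [308 231   3   3   7] [308.71428571 232.        ] [0.64412179 0.05880857 0.11      ] [0.64813427 0.0559917  0.11644833]
blue [335 201   2   2   3] [335.66666667 201.33333333] [0.55364729 0.15979421 0.11      ] [0.5481342  0.15941986 0.10516078]
blue [292 207   2   2   3] [292.66666667 207.66666667] [0.54955755 0.03141203 0.11      ] [0.54670201 0.02997446 0.11002038]
blk [311 196   2   2   4] [311.5 196.5] [0.51979961 0.09409394 0.11      ] [0.50794411 0.09512324 0.09846469]
blk [299 200   3   2   6] [300.  200.5] [0.52757444 0.0
[... 2305 characters left out ...]
17], [209, 319], [210, 302], [210, 315], [210, 317], [210, 319], [211, 314], [211, 316], [211, 318], [212, 314], [212, 316], [212, 318], [212, 330], [212, 332], [213, 314], [213, 316], [213, 318], [213, 330], [213, 332], [214, 315], [214, 317], [214, 330], [214, 332], [215, 291], [215, 316], [215, 330], [215, 332], [216, 289], [216, 291], [216, 330], [216, 332], [217, 291], [217, 293], [217, 331], [218, 291], [225, 295], [225, 297], [226, 295], [226, 297], [227, 295], [227, 297], [227, 333], [228, 296], [228, 333], [228, 335], [231, 307], [231, 309], [231, 322], [232, 307], [232, 309], [232, 321], [232, 323], [233, 307], [233, 309], [233, 321], [233, 323], [234, 308], [234, 321], [234, 323]]
```

```bash
cat >> h.py <<'E'
def Rpsi(p): # tool down, tool x at yaw p (deg)
    p=np.radians(p); c,s_=np.cos(p),np.sin(p)
    return np.array([[c,s_,0],[s_,-c,0],[0,0,-1.]])
def rows(targets,start=None):
    """targets: list of (xyz, psi deg) ; prints dp/turn rel. to current pose"""
    st=bot.get_state() if start is None else start
    R0=Rn.from_rotvec(st['orientation']).as_matrix(); p0=st['position']
    dp=[];tn=[]
    for p,ps in targets:
        dp.append([round(float(x),4) for x in R0.T@(np.array(p)-p0)])
        tn.append([round(float(x),3) for x in Rn.from_matrix(R0.T@Rpsi(ps)).as_rotvec()])
    print('dp',dp); print('turn',tn)
def pose():
    st=bot.get_state(); R0=Rn.from_rotvec(st['orientation']).as_matrix()
    print('t',round(st['time'],2),'p',np.round(st['position'],4),'psi',round(float(np.degrees(np.arctan2(R0[1,0],R0[0,0])))%360,2),'tilt',np.round(R0[:2,2],4),'F',np.round(st['ft_force'],2),'w',round(float(st['grip_width']),4),'q',np.round(st['q'],2))
    return st
E
python3 - <<'E'
from h import *
import pickle
s=pickle.load(open('scene0.pkl','rb')); P=cloud(s)
y=onplane(s,300.3,253,.112); w=onplane(s,364.3,227.5,.112); print(y,w,np.degrees(np.arctan2(*(w-y)[[1,0]])))
for u,v in ((267.5,212),(332.5,187.5),(370,241.5),(299.5,276)): print(onplane(s,u,v,.055))
pose()
C=np.array([.586,.094])
rows([((.5,-.1,.26),120),((.53,.094,.26),189)])
E
```

```text
[0.70681411 0.02253538 0.112     ] [0.66458773 0.21327217 0.112     ] 102.48312193872853
[ 0.50566029 -0.0408726   0.055     ]
[0.45149817 0.1786366  0.055     ]
[0.67785024 0.23246187 0.055     ]
[0.74217276 0.0117823  0.055     ]
t 0.15 p [ 0.2342 -0.5246  0.2306] psi 24.05 tilt [-0.0005  0.0015] F [-0.02  0.12  0.35] w 0.0856 q [-1.26  0.38  0.08  1.27 -0.    1.46]
dp [[0.4158, -0.2795, -0.0289], [0.5222, -0.4444, -0.0287]]
turn [[-0.001, -0.001, -1.675], [-0.0, -0.002, -2.879]]
```

Request:
{"fn": "step_arm", "kwargs": {"hand": [0.0,0.0,0.0,0.0,0.0,0.0,0.0,0.0,0.0,0.0], "dp": [[0.04,-0.028,-0.03],[0.08,-0.056,-0.03],[0.12,-0.084,-0.03],[0.16,-0.112,-0.03],[0.2,-0.14,-0.03],[0.24,-0.168,-0.03],[0.29,-0.2,-0.03],[0.33,-0.225,-0.03],[0.37,-0.25,-0.03],[0.415,-0.28,-0.03]], "turn": [[0,0,-0.17],[0,0,-0.34],[0,0,-0.51],[0,0,-0.68],[0,0,-0.85],[0,0,-1.02],[0,0,-1.19],[0,0,-1.36],[0,0,-1.52],[0,0,-1.675]]}}

```text
time: 1.4
position: [0.4997, -0.099, 0.2611]
orientation: [-1.564, -2.725, 0.001]
ft_force: [0.7, -0.1, -0.4]
grip_width: -0.0
```

Run:
```python
from h import *
pose()
rows([((.612,.137,.24),239)])
```

```text
t 1.4 p [ 0.4997 -0.099   0.2611] psi 120.28 tilt [-0.0002 -0.0003] F [ 0.67 -0.1  -0.43] w -0.0 q [-0.32  0.24 -0.04  1.3  -0.    0.72]
dp [[0.1472, 0.216, 0.021]]
turn [[-0.0, -0.0, -2.072]]
```

Request:
{"fn": "step_arm", "kwargs": {"hand": [0.0,0.0,0.0,0.0,0.0,0.0,0.0,0.0,0.0,0.0], "dp": [[0.015,0.022,0],[0.03,0.044,0],[0.045,0.066,0],[0.06,0.088,0],[0.075,0.11,0],[0.09,0.132,0.0],[0.105,0.154,0.005],[0.12,0.176,0.01],[0.135,0.198,0.015],[0.147,0.216,0.021]], "turn": [[0,0,-0.18],[0,0,-0.36],[0,0,-0.54],[0,0,-0.72],[0,0,-0.9],[0,0,-1.08],[0,0,-1.26],[0,0,-1.44],[0,0,-1.62],[0,0,-1.8]]}}

```text
time: 2.65
position: [0.6128, 0.136, 0.2396]
orientation: [1.164, -2.917, -0.0]
ft_force: [0.1, -0.6, -0.3]
grip_width: 0.0002
```

Request:
{"fn": "step_arm", "kwargs": {"hand": [0.0,0.0,0.0,0.0], "dp": [[0,0,0],[0,0,0],[0,0,0],[0,0,0]], "turn": [[0,0,-0.15],[0,0,-0.27],[0,0,-0.27],[0,0,-0.27]]}}

```text
time: 3.15
position: [0.6126, 0.135, 0.2401]
orientation: [1.535, -2.74, -0.0]
ft_force: [-0.2, 0.6, 0.6]
grip_width: -0.0
```

```bash
cat >> h.py <<'E'
def wray(w,st,u,v):
    T=np.array(w['T_tool_cam']); x=(u-w['cx'])/w['fx']; y=(v-w['cy'])/w['fy']; r=np.hypot(x,y)
    d=np.array([0,0,1.]) if r<1e-9 else np.array([np.sin(r)*x/r,np.sin(r)*y/r,np.cos(r)])
    R=Rn.from_rotvec(st['orientation']).as_matrix()
    return R@T[:3,3]+st['position'], R@(T[:3,:3]@d)
def wplane(w,st,u,v,z):
    o,d=wray(w,st,u,v); return o+d*(z-o[2])/d[2]
def wpt(w,st,u,v):
    T=np.array(w['T_tool_cam']); o,d=wray(w,st,u,v)
    R=Rn.from_rotvec(st['orientation']).as_matrix(); zc=d@(R@T[:3,2]); return o+d*w['range_z'][int(round(v)),int(round(u))]/zc
def wproj(w,st,X):
    T=np.array(w['T_tool_cam']); R=Rn.from_rotvec(st['orientation']).as_matrix()
    c=T[:3,:3].T@(R.T@(np.array(X)-st['position'])-T[:3,3]); th=np.arctan2(np.hypot(c[0],c[1]),c[2]); h=np.hypot(c[0],c[1])
    return w['cx']+w['fx']*th*c[0]/h, w['cy']+w['fy']*th*c[1]/h
E
python3 - <<'E'
from h import *
import pickle
st=pose(); w=snap('wrist','w1.png'); pickle.dump((w,st),open('w1.pkl','wb'))
E
```

```text
t 3.15 p [0.6126 0.135  0.2401] psi 238.52 tilt [-0.0004 -0.0002] F [-0.2   0.58  0.59] w -0.0 q [ 0.12  0.49  0.28  1.36 -0.   -0.91]
```

View pics/w1.png

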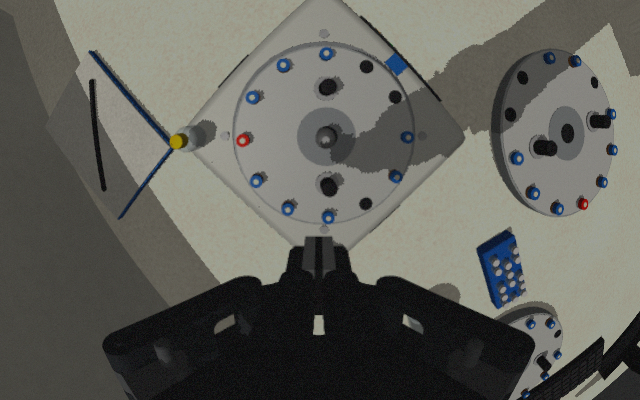

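Run:
```python
from h import *
import pickle
w,st=pickle.load(open('w1.pkl','rb'))
im=w['img'][:,:,::-1]
cv2.imwrite('pics/w1c.png',cv2.resize(im[65:265,230:430],None,fx=3,fy=3,interpolation=cv2.INTER_CUBIC))
for n,u,v,z in (('tip',326,133,.134),('tip2',326,137,.134),('postA',327,85,.124),('postB',329,189,.124),('red',242,140,.1165),('mark',396,64,.058),('s1',225,135,.058),('s2',324,33,.058),('s3',421,136,.058),('s4',324,229,.058)):
    print(n,np.round(wplane(w,st,u,v,z),4),'depth',np.round(wpt(w,st,u,v),4))
z=np.array([wplane(w,st,u,v,.058) for u,v in((225,135),(324,33),(421,136),(324,229))])
print(z.mean(0))
```

```text
tip [0.5797 0.0931 0.134 ] depth [0.5797 0.0934 0.1302]
tip2 [0.5813 0.0959 0.134 ] depth [0.5813 0.0958 0.1348]
postA [0.5582 0.0599 0.124 ] depth [0.5582 0.06   0.1245]
postB [0.6025 0.1363 0.124 ] depth [0.6025 0.1364 0.1234]
red [0.645  0.0603 0.1165] depth [0.6451 0.0603 0.1162]
mark [0.4783 0.0721 0.058 ] depth [0.4786 0.0721 0.0589]
s1 [0.6729 0.0418 0.058 ] depth [0.6728 0.0419 0.0586]
s2 [0.5267 0.0061 0.058 ] depth [0.5269 0.0065 0.0595]
s3 [0.493  0.1527 0.058 ] depth [0.4933 0.1524 0.0594]
s4 [0.6376 0.1884 0.058 ] depth [0.6374 0.1879 0.0593]
[0.58254734 0.09725801 0.058     ]
```

View pics/w1c.png

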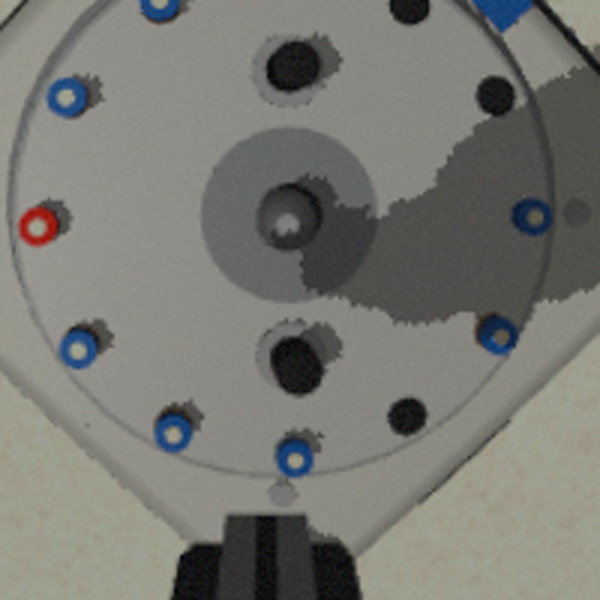

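Run:
```python
from h import *
import pickle
w,st=pickle.load(open('w1.pkl','rb'))
T=np.array(w['T_tool_cam'])
v,u=np.mgrid[0:400,0:640]; x=(u-w['cx'])/w['fx'];y=(v-w['cy'])/w['fy'];r=np.hypot(x,y)+1e-9
z=w['range_z']; k=np.tan(r)*z/r
P=np.stack([x*k,y*k,z],-1)@T[:3,:3].T+T[:3,3]
m=(z>0)&(abs(P[...,1])<.05)&(P[...,2]>-.08)&(P[...,2]<.02)&(abs(P[...,0])<.05)
q=P[m]
for a in np.arange(-.07,.01,.004):
    s=q[(q[:,2]>=a)&(q[:,2]<a+.004)]
    if len(s): print(round(a,3),len(s),np.round(s.min(0),4),np.round(s.max(0),4))
```

```text
-0.07 1951 [-0.0083 -0.0489 -0.07  ] [ 0.0178  0.0483 -0.066 ]
-0.066 1326 [-0.0091 -0.0458 -0.066 ] [ 0.0172  0.046  -0.062 ]
-0.062 1344 [-0.0089 -0.0437 -0.062 ] [ 0.0131  0.0431 -0.058 ]
-0.058 2758 [-0.0093 -0.0386 -0.058 ] [ 0.0137  0.0398 -0.054 ]
-0.054 1389 [-0.009  -0.0366 -0.054 ] [ 0.0141  0.0366 -0.05  ]
-0.05 1182 [-0.0114 -0.0332 -0.05  ] [ 0.014   0.0329 -0.046 ]
-0.046 618 [-0.0125 -0.03   -0.046 ] [ 0.014   0.0296 -0.042 ]
-0.042 223 [-0.0102 -0.0181 -0.042 ] [ 0.0123  0.0213 -0.038 ]
-0.038 495 [-0.0118 -0.0064 -0.038 ] [ 0.0115  0.0065 -0.034 ]
-0.034 165 [ 0.0063 -0.0137 -0.0339] [ 0.0115  0.0135 -0.03  ]
-0.03 281 [ 0.0057 -0.0138 -0.03  ] [ 0.0114  0.0135 -0.026 ]
-0.026 267 [ 0.006  -0.0132 -0.026 ] [ 0.0116  0.0135 -0.022 ]
-0.022 215 [ 0.0059 -0.0135 -0.022 ] [ 0.0116  0.0136 -0.0181]
-0.018 243 [ 0.0058 -0.0134 -0.018 ] [ 0.0116  0.0136 -0.014 ]
-0.014 197 [ 0.0062 -0.0135 -0.014 ] [ 0.0116  0.0138 -0.01  ]
-0.01 170 [ 0.006  -0.0129 -0.01  ] [ 0.0114  0.0131 -0.0061]
-0.006 33 [ 0.0061 -0.0123 -0.0059] [ 0.011   0.0061 -0.0038]
```

```bash
cat >> h.py <<'E'
C=np.array([.582,.0965])
def push(phi,rad=.044,off=.0205,z=.104):
    a=np.radians(phi); r=np.array([np.cos(a),np.sin(a)]); t=np.array([-r[1],r[0]])
    return (np.r_[C+rad*r+off*t,z], phi+180)
E
python3 - <<'E'
from h import *
rows([((.5787,.1508,.2),240),((.5787,.1508,.13),240),((.5787,.1508,.104),240)])
E
```

```text
dp [[0.0042, 0.0372, 0.0402], [0.0042, 0.0371, 0.1102], [0.0042, 0.0371, 0.1362]]
turn [[0.0, -0.0, -0.025], [0.0, -0.0, -0.025], [0.0, -0.0, -0.025]]
```

Request:
{"fn": "step_arm", "kwargs": {"hand": [0.0,0.0,0.0,0.0,0.0,0.0,0.0], "dp": [[0.002,0.02,0.03],[0.004,0.037,0.05],[0.004,0.037,0.08],[0.004,0.037,0.105],[0.004,0.037,0.12],[0.004,0.037,0.136],[0.004,0.037,0.136]], "turn": [[0,0,-0.025],[0,0,-0.025],[0,0,-0.025],[0,0,-0.025],[0,0,-0.025],[0,0,-0.025],[0,0,-0.025]]}}

```text
time: 4.08
position: [0.5783, 0.1507, 0.1032]
orientation: [1.571, -2.718, -0.001]
ft_force: [-1.0, -0.2, 0.0]
grip_width: 0.0
```

Run:
```python
from h import *
import pickle
st=pose(); w=snap('wrist','w2.png'); snap('scene','s2.png')
rows([push(60-k*4) for k in range(0,11)])
```

```text
t 4.08 p [0.5783 0.1507 0.1032] psi 240.04 tilt [-0.002  -0.0004] F [-0.95 -0.19  0.04] w 0.0 q [ 0.15  0.49 -0.09  1.   -0.   -0.9 ]
dp [[0.0019, -0.0089, 0.0008], [0.0005, -0.0121, 0.0008], [-0.0006, -0.0153, 0.0008], [-0.0014, -0.0185, 0.0008], [-0.0021, -0.0219, 0.0008], [-0.0025, -0.0252, 0.0008], [-0.0027, -0.0286, 0.0008], [-0.0026, -0.032, 0.0008], [-0.0023, -0.0354, 0.0008], [-0.0018, -0.0387, 0.0008], [-0.001, -0.042, 0.0008]]
turn [[-0.001, 0.0, 0.001], [-0.001, 0.0, 0.071], [-0.001, 0.0, 0.14], [-0.001, 0.0, 0.21], [-0.001, 0.0, 0.28], [-0.001, 0.0, 0.35], [-0.001, 0.001, 0.42], [-0.001, 0.001, 0.489], [-0.0, 0.001, 0.559], [-0.0, 0.001, 0.629], [-0.0, 0.001, 0.699]]
```

View pics/w2.png

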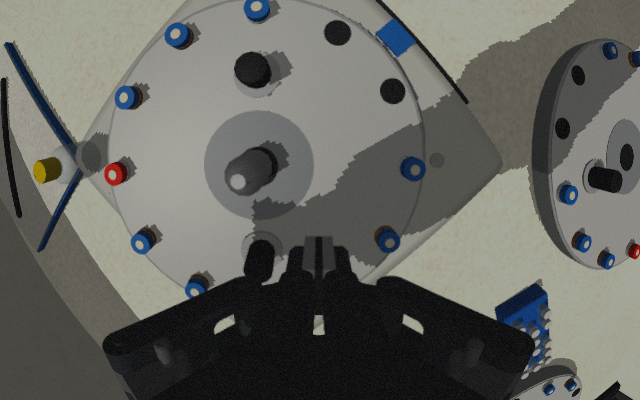

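Request:
{"fn": "step_arm", "kwargs": {"hand": [0.0,0.0,0.0,0.0,0.0,0.0,0.0], "dp": [[0.002,-0.005,0.0],[0.002,-0.009,0.0],[0.001,-0.012,0.0],[0.0,-0.0145,0.0],[-0.001,-0.017,0.0],[-0.0017,-0.02,0.0],[-0.0021,-0.022,0.0]], "turn": [[0,0,0],[0,0,0],[0,0,0.07],[0,0,0.125],[0,0,0.18],[0,0,0.24],[0,0,0.28]]}}

```text
time: 5.05
position: [0.5994, 0.1422, 0.1047]
orientation: [-1.175, 2.913, 0.002]
ft_force: [-0.3, 1.9, 1.3]
grip_width: 0.0002
```

Run:
```python
from h import *
import pickle
st=pose(); w=snap('wrist','w3.png')
rows([push(44-k*5) for k in range(1,11)])
```

```text
t 5.05 p [0.5994 0.1422 0.1047] psi 223.95 tilt [0.0003 0.0013] F [-0.35  1.91  1.34] w 0.0002 q [ 0.13  0.52 -0.03  1.02  0.   -0.64]
dp [[-0.0012, -0.0038, 0.0008], [-0.0025, -0.0079, 0.0008], [-0.0034, -0.012, 0.0008], [-0.004, -0.0162, 0.0008], [-0.0042, -0.0204, 0.0008], [-0.004, -0.0246, 0.0008], [-0.0035, -0.0288, 0.0008], [-0.0026, -0.033, 0.0008], [-0.0013, -0.037, 0.0008], [0.0003, -0.0409, 0.0008]]
turn [[0.0, 0.001, 0.085], [0.0, 0.001, 0.173], [0.0, 0.001, 0.26], [0.0, 0.001, 0.347], [0.0, 0.001, 0.435], [0.0, 0.001, 0.522], [0.0, 0.001, 0.609], [0.001, 0.001, 0.696], [0.001, 0.001, 0.784], [0.001, 0.001, 0.871]]
```

View pics/w3.png

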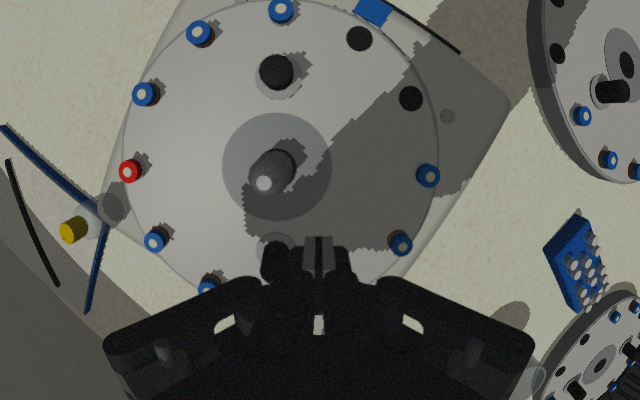

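Request:
{"fn": "step_arm", "kwargs": {"hand": [0.0,0.0,0.0,0.0,0.0,0.0,0.0,0.0,0.0,0.0], "dp": [[-0.0012,-0.004,0.0],[-0.0025,-0.008,0.0],[-0.0034,-0.012,0.0],[-0.004,-0.016,0.0],[-0.0042,-0.0204,0.0],[-0.004,-0.0246,0.0],[-0.0035,-0.0288,0.0],[-0.0026,-0.033,0.0],[-0.0013,-0.037,0.0],[0.0003,-0.041,0.0]], "turn": [[0,0,0.087],[0,0,0.174],[0,0,0.26],[0,0,0.347],[0,0,0.435],[0,0,0.522],[0,0,0.609],[0,0,0.696],[0,0,0.784],[0,0,0.871]]}}

```text
time: 6.35
position: [0.6282, 0.1125, 0.1048]
orientation: [0.165, 3.136, 0.002]
ft_force: [0.2, 2.6, -0.2]
grip_width: -0.0001
```

```bash
cat >> h.py <<'E'
def redcap(f=None):
    st=pose(); w=snap('wrist',f); hsv=cv2.cvtColor(w['img'],cv2.COLOR_RGB2HSV)
    m=((hsv[...,0]<8)|(hsv[...,0]>172))&(hsv[...,1]>120)&(hsv[...,2]>60)
    n,l,sa,ce=cv2.connectedComponentsWithStats(m.astype(np.uint8))
    for i in range(1,n):
        if sa[i,4]>25:
            vv,uu=np.where(l==i); zs=np.array([wpt(w,st,u,v)[2] for u,v in zip(uu,vv)]); z=np.median(zs)
            X=wplane(w,st,*ce[i],z); d=X[:2]-C
            if np.hypot(*d)<.1: print('red',ce[i],np.round(X,4),'r',np.round(np.hypot(*d),4),'ang',np.round(np.degrees(np.arctan2(d[1],d[0])),1))
    # turret deck plane fit in depth
    v,u=np.mgrid[0:400:3,0:640:3]; v=v.ravel();u=u.ravel()
    Q=np.array([wpt(w,st,a,b) for a,b in zip(u,v) if w['range_z'][b,a]>0])
    r=np.hypot(*(Q[:,:2]-C).T); k=(((r>.022)&(r<.033))|((r>.054)&(r<.066)))&(Q[:,2]>.08)&(Q[:,2]<.112)
    Q=Q[k]
    for _ in range(4):
        A=np.c_[Q[:,:2]-C,np.ones(len(Q))]; c=np.linalg.lstsq(A,Q[:,2],rcond=None)[0]; e=abs(A@c-Q[:,2]); Q=Q[e<max(.0015,np.median(e)*2.5)]
    print('deck n',len(Q),'z',round(c[2],4),'tilt',round(float(np.hypot(c[0],c[1])),4),'up dir',round(float(np.degrees(np.arctan2(c[1],c[0]))),1))
    return w,st
E
python3 - <<'E'
from h import *
redcap('w4.png')
rows([push(-6-k*5) for k in range(1,9)])
E
```

```text
t 6.35 p [0.6282 0.1125 0.1048] psi 173.99 tilt [0.0014 0.0013] F [ 0.24  2.58 -0.16] w -0.0001 q [0.08 0.56 0.04 1.05 0.   0.18]
red [130.02446483 167.57798165] [0.5713 0.0257 0.1155] r 0.0716 ang -98.6
deck n 2320 z 0.1007 tilt 0.0803 up dir -100.9
dp [[-0.0011, -0.0034, 0.0008], [-0.0024, -0.0075, 0.0008], [-0.0033, -0.0116, 0.0008], [-0.0039, -0.0158, 0.0008], [-0.0041, -0.02, 0.0008], [-0.0039, -0.0242, 0.0008], [-0.0034, -0.0284, 0.0008], [-0.0025, -0.0326, 0.0008]]
turn [[0.001, 0.001, 0.085], [0.001, 0.001, 0.172], [0.001, 0.001, 0.259], [0.001, 0.001, 0.347], [0.001, 0.001, 0.434], [0.001, 0.001, 0.521], [0.001, 0.001, 0.608], [0.001, 0.001, 0.696]]
```

View pics/w4.png

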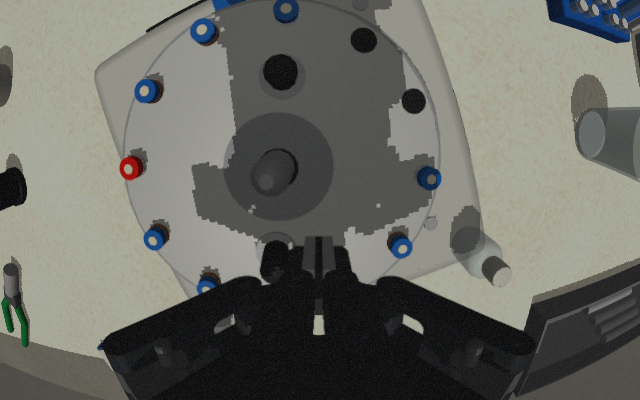

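Request:
{"fn": "step_arm", "kwargs": {"hand": [0.0,0.0,0.0,0.0,0.0,0.0], "dp": [[-0.0011,-0.0036,0.0],[-0.0024,-0.0075,0.0],[-0.0033,-0.0116,0.0],[-0.0039,-0.0158,0.0],[-0.0041,-0.02,0.0],[-0.0039,-0.0242,0.0]], "turn": [[0,0,0.087],[0,0,0.173],[0,0,0.26],[0,0,0.347],[0,0,0.434],[0,0,0.521]]}}

```text
time: 7.15
position: [0.6298, 0.0878, 0.1048]
orientation: [0.965, 2.988, 0.002]
ft_force: [1.3, 1.9, 0.6]
grip_width: 0.0001
```

Run:
```python
from h import *
redcap('w5.png')
rows([push(-36-k*2.5) for k in range(1,5)])
```

```text
t 7.15 p [0.6298 0.0878 0.1048] psi 144.2 tilt [0.002  0.0007] F [1.29 1.87 0.63] w 0.0001 q [0.04 0.56 0.03 1.05 0.   0.66]
red [131.12534819 166.81058496] [0.5373 0.0416 0.1155] r 0.0708 ang -129.1
deck n 2340 z 0.1007 tilt 0.0805 up dir -129.6
dp [[-0.0008, -0.0018, 0.0008], [-0.0016, -0.0037, 0.0008], [-0.0023, -0.0057, 0.0008], [-0.0029, -0.0078, 0.0008]]
turn [[0.001, 0.001, 0.045], [0.001, 0.001, 0.088], [0.001, 0.001, 0.132], [0.001, 0.001, 0.176]]
```

Request:
{"fn": "step_arm", "kwargs": {"hand": [0.0,0.0,0.0], "dp": [[-0.0007,-0.0015,0.0],[-0.0013,-0.0031,0.0],[-0.0019,-0.0047,0.0]], "turn": [[0,0,0.035],[0,0,0.07],[0,0,0.105]]}}

```text
time: 7.58
position: [0.6281, 0.0827, 0.1046]
orientation: [1.121, 2.933, 0.001]
ft_force: [1.5, 0.9, 0.8]
grip_width: 0.0001
```

Request:
{"fn": "step_arm", "kwargs": {"hand": [0.0,0.0,0.0], "dp": [[-0.0007,-0.0015,0.0],[-0.0013,-0.0031,0.0],[-0.0019,-0.0047,0.0]], "turn": [[0,0,0.035],[0,0,0.07],[0,0,0.105]]}}

```text
time: 7.95
position: [0.626, 0.0777, 0.1044]
orientation: [1.275, 2.871, -0.0]
ft_force: [2.1, 1.6, 1.5]
grip_width: 0.0001
```

Run:
```python
from h import *
redcap('w6.png')
```

```text
t 7.95 p [0.626  0.0777 0.1044] psi 132.1 tilt [ 0.0004 -0.0002] F [2.12 1.56 1.49] w 0.0001 q [ 0.02  0.55  0.02  1.04 -0.    0.86]
red [130.59322034 163.81694915] [0.5249 0.0532 0.1155] r 0.0717 ang -142.8
deck n 2353 z 0.1007 tilt 0.0798 up dir -146.9
```

Request:
{"fn": "step_arm", "kwargs": {"hand": [0.0,0.0,0.0], "dp": [[-0.0007,-0.0015,0.0],[-0.0013,-0.0031,0.0],[-0.0019,-0.0047,0.0]], "turn": [[0,0,0.035],[0,0,0.07],[0,0,0.105]]}}

```text
time: 8.38
position: [0.6237, 0.0732, 0.1043]
orientation: [1.424, 2.8, -0.0]
ft_force: [2.1, 0.9, 1.6]
grip_width: 0.0004
```

Run:
```python
from h import *
redcap('w7.png')
```

```text
t 8.38 p [0.6237 0.0732 0.1043] psi 126.07 tilt [ 0.0001 -0.0002] F [2.08 0.87 1.55] w 0.0004 q [ 0.02  0.54  0.01  1.04 -0.    0.96]
red [130.67096774 163.27419355] [0.5205 0.0597 0.1156] r 0.0716 ang -149.1
deck n 2333 z 0.1007 tilt 0.0793 up dir -151.1
```

Request:
{"fn": "step_arm", "kwargs": {"hand": [0.0,0.0,0.0], "dp": [[-0.0007,-0.0015,0.0],[-0.0013,-0.0031,0.0],[-0.0019,-0.0047,0.0]], "turn": [[0,0,0.035],[0,0,0.07],[0,0,0.105]]}}

```text
time: 8.8
position: [0.6209, 0.0689, 0.1043]
orientation: [1.569, 2.721, -0.0]
ft_force: [1.7, 1.5, 0.5]
grip_width: 0.0
```

Run:
```python
from h import *
redcap('w8.png')
```

```text
t 8.8 p [0.6209 0.0689 0.1043] psi 120.06 tilt [ 0.     -0.0001] F [1.7  1.49 0.5 ] w 0.0 q [ 0.01  0.54 -0.    1.03 -0.    1.06]
red [130.59677419 163.49677419] [0.5169 0.0662 0.1156] r 0.0718 ang -155.1
deck n 2336 z 0.1007 tilt 0.0802 up dir -156.0
```

Request:
{"fn": "step_arm", "kwargs": {"hand": [0.0,0.0,0.0], "dp": [[-0.0007,-0.0015,0.0],[-0.0013,-0.0031,0.0],[-0.0019,-0.0047,0.0]], "turn": [[0,0,0.035],[0,0,0.07],[0,0,0.105]]}}

```text
time: 9.22
position: [0.6178, 0.0649, 0.1043]
orientation: [-1.71, -2.635, 0.0]
ft_force: [1.3, 0.3, 0.4]
grip_width: -0.0002
```

Run:
```python
from h import *
redcap('w9.png')
```

```text
t 9.22 p [0.6178 0.0649 0.1043] psi 114.05 tilt [-0.0001 -0.0001] F [1.33 0.31 0.44] w -0.0002 q [ 0.    0.53 -0.01  1.03 -0.    1.15]
red [130.62745098 163.32679739] [0.5141 0.0733 0.1157] r 0.0718 ang -161.2
deck n 2310 z 0.1007 tilt 0.0807 up dir -162.3
```

Request:
{"fn": "step_arm", "kwargs": {"hand": [0.0,0.0,0.0], "dp": [[-0.0007,-0.0015,0.0],[-0.0013,-0.0031,0.0],[-0.0019,-0.0047,0.0]], "turn": [[0,0,0.035],[0,0,0.07],[0,0,0.105]]}}

```text
time: 9.65
position: [0.6142, 0.0613, 0.1042]
orientation: [-1.846, -2.542, 0.0]
ft_force: [2.1, 0.6, -0.8]
grip_width: -0.0
```

Run:
```python
from h import *
redcap('w10.png')
```

```text
t 9.65 p [0.6142 0.0613 0.1042] psi 108.03 tilt [-0.0001 -0.    ] F [ 2.09  0.61 -0.81] w -0.0 q [-0.    0.52 -0.03  1.02 -0.    1.25]
red [130.4440678  163.40677966] [0.5119 0.0805 0.1158] r 0.0719 ang -167.1
deck n 2332 z 0.1007 tilt 0.0806 up dir -169.2
```

Request:
{"fn": "step_arm", "kwargs": {"hand": [0.0,0.0,0.0], "dp": [[-0.0007,-0.0015,0.0],[-0.0013,-0.0031,0.0],[-0.0019,-0.0047,0.0]], "turn": [[0,0,0.035],[0,0,0.07],[0,0,0.105]]}}

```text
time: 10.07
position: [0.6101, 0.0579, 0.1041]
orientation: [-1.977, -2.441, 0.001]
ft_force: [0.7, -0.3, 0.2]
grip_width: 0.0
```

Run:
```python
from h import *
redcap('w11.png')
```

```text
t 10.07 p [0.6101 0.0579 0.1041] psi 102.01 tilt [-0.0007 -0.0003] F [ 0.7  -0.3   0.15] w 0.0 q [-0.01  0.52 -0.04  1.02 -0.    1.35]
red [131.28428094 160.73578595] [0.5104 0.089  0.1152] r 0.072 ang -174.0
deck n 2327 z 0.1004 tilt 0.0754 up dir -174.3
```

Request:
{"fn": "step_arm", "kwargs": {"hand": [0.0,0.0], "dp": [[0,0,0],[0,0,0]], "turn": [[0,0,0],[0,0,0]]}}

```text
time: 10.38
position: [0.6102, 0.058, 0.1041]
orientation: [-1.974, -2.444, 0.001]
ft_force: [0.2, 0.1, 0.8]
grip_width: -0.0
```

Run:
```python
from h import *
redcap('w12.png')
```

```text
t 10.38 p [0.6102 0.058  0.1041] psi 102.15 tilt [-0.0007 -0.0003] F [0.24 0.08 0.77] w -0.0 q [-0.01  0.52 -0.04  1.02 -0.    1.35]
red [138.46209386 147.44765343] [0.5083 0.0939 0.1058] r 0.0737 ang -178.0
deck n 2211 z 0.0966 tilt 0.0007 up dir 145.9
```

View pics/w12.png

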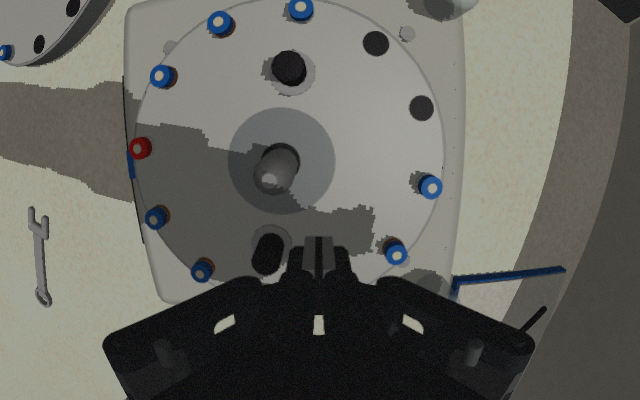

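The pin has dropped: the deck is level (tilt 0.0007) at z 0.0966, with red at 182°, and the fist is already clear of the post at (268,252). I'm backing off and going up.

Request:
{"fn": "step_arm", "kwargs": {"hand": [0.0,0.0,0.0,0.0,0.0,0.0], "dp": [[0,0.004,0],[0,0.004,-0.03],[0,0.004,-0.07],[-0.005,0.004,-0.11],[-0.01,-0.015,-0.136],[-0.01,-0.022,-0.136]], "turn": [[0,0,0],[0,0,0],[0,0,0],[0,0,0.08],[0,0,0.17],[0,0,0.17]]}}

```text
time: 11.18
position: [0.5924, 0.0433, 0.2429]
orientation: [2.171, 2.265, 0.005]
ft_force: [-0.1, -0.0, 0.3]
grip_width: 0.0
```

Run:
```python
from h import *
import pickle
w,st=redcap('w13.png'); pickle.dump((w,st),open('w13.pkl','wb'))
im=w['img'][:,:,::-1]
cv2.imwrite('pics/w13c.png',cv2.resize(im[60:260,220:420],None,fx=3,fy=3,interpolation=cv2.INTER_CUBIC))
s=snap('scene','s3.png')
cv2.imwrite('pics/s3c.png',cv2.resize(s['img'][180:280,255:385,::-1],None,fx=6,fy=6,interpolation=cv2.INTER_CUBIC))
```

```text
t 11.18 p [0.5924 0.0433 0.2429] psi 92.41 tilt [ 0.0052 -0.0003] F [-0.07 -0.04  0.3 ] w 0.0 q [-0.03  0.41  0.16  1.32 -0.    1.49]
red [228.3271028  132.02803738] [0.5082 0.0936 0.1058] r 0.0739 ang -177.7
deck n 734 z 0.0966 tilt 0.0016 up dir 106.1
```

View pics/w13c.png

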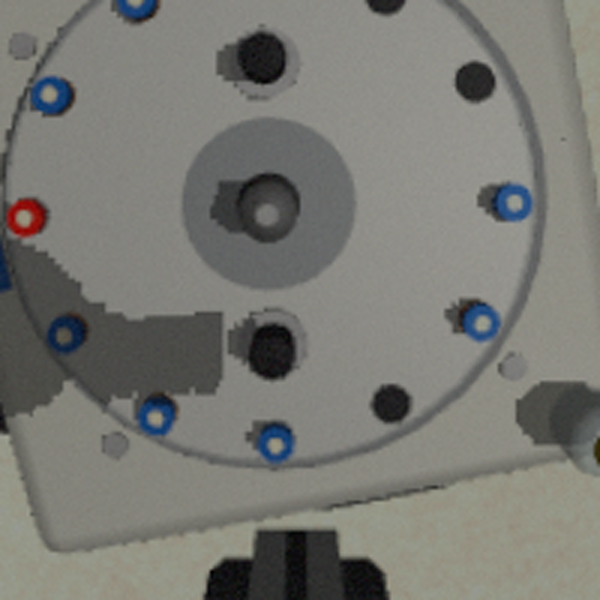

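View pics/w13.png

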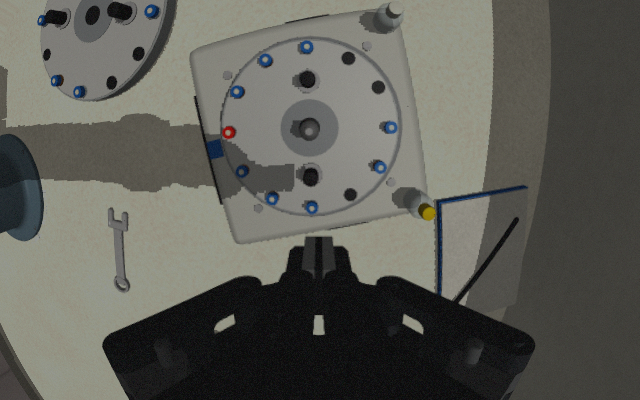

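View pics/s3c.png

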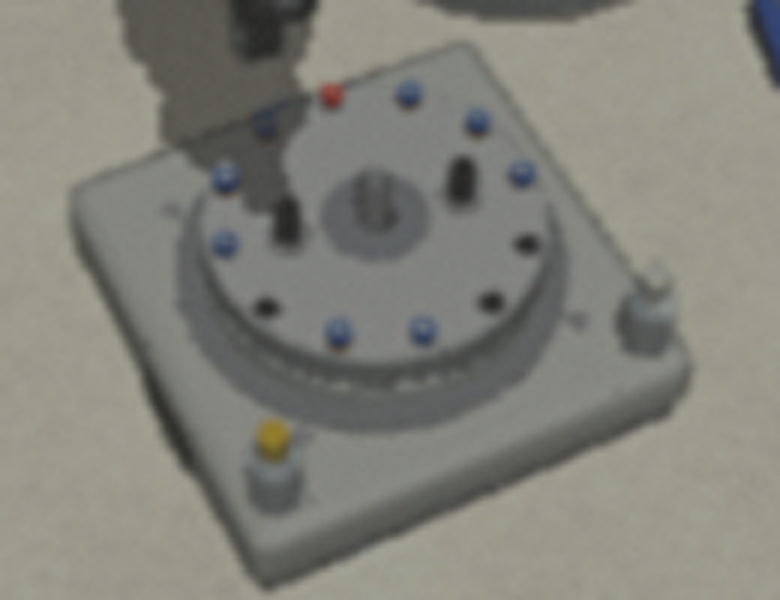

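Run:
```python
from h import *
import pickle
w,st=pickle.load(open('w13.pkl','rb'))
print('tip',wplane(w,st,309,131,.134),wpt(w,st,309,131))
print('hub',np.mean([wplane(w,st,220+a/3,60+b/3,.096) for a,b in ((182,204),(355,204),(268.5,118),(268.5,290))],0))
print('scr',np.mean([wplane(w,st,220+a/3,60+b/3,.058) for a,b in ((115,446),(512,366))]+[wplane(w,st,u,v,.058) for u,v in ((228,75.5),(366.5,46.5))],0))
for n,u,v in (('pA',308,79),('pB',310.5,177)): print(n,wplane(w,st,u,v,.12))
s=pickle.load(open('scene0.pkl','rb')); print('scene tip',onplane(s,317,208.5,.134))
rows([((.576,-.30,.22),92),((.576,-.30,.20),92)])
```

```text
tip [0.58331234 0.09762106 0.134     ] [0.58333235 0.09767471 0.1348982 ]
hub [0.58278055 0.09820945 0.096     ]
scr [0.58299112 0.09661698 0.058     ]
pA [0.58037599 0.14140752 0.12      ]
pB [0.58579046 0.05666764 0.12      ]
scene tip [0.58664799 0.09536569 0.134     ]
dp [[-0.3428, -0.0294, 0.0199], [-0.3428, -0.0294, 0.0399]]
turn [[-0.0, -0.0, 0.008], [-0.0, -0.0, 0.008]]
```

Request:
{"fn": "step_arm", "kwargs": {"hand": [0.0,0.03,0.085,0.085,0.085,0.085,0.085,0.085,0.085], "dp": [[-0.04,-0.004,0],[-0.09,-0.008,0],[-0.14,-0.012,0],[-0.19,-0.016,0.01],[-0.24,-0.02,0.02],[-0.29,-0.024,0.03],[-0.33,-0.028,0.04],[-0.343,-0.029,0.04],[-0.343,-0.029,0.04]], "turn": [[0,0,0],[0,0,0],[0,0,0.007],[0,0,0.007],[0,0,0.007],[0,0,0.007],[0,0,0.007],[0,0,0.007],[0,0,0.007]]}}

```text
time: 12.4
position: [0.5763, -0.3001, 0.199]
orientation: [-2.181, -2.258, -0.0]
ft_force: [-0.3, 0.7, 0.4]
grip_width: 0.0852
```

Run:
```python
from h import *
import pickle
st=pose(); w=snap('wrist','w14.png'); pickle.dump((w,st),open('w14.pkl','wb'))
```

```text
t 12.4 p [ 0.5763 -0.3001  0.199 ] psi 91.98 tilt [-0.0015  0.0016] F [-0.34  0.66  0.38] w 0.0852 q [-0.58  0.55  0.26  1.29  0.    0.96]
```

View pics/w14.png

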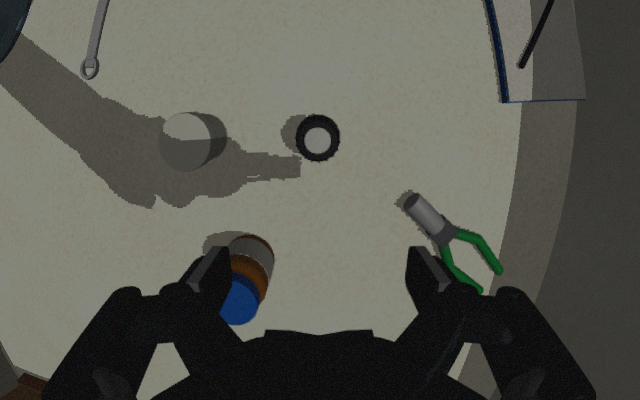

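Run:
```python
from h import *
import pickle
w,st=pickle.load(open('w14.pkl','rb'))
im=w['img'][:,:,::-1]
cv2.imwrite('pics/w14c.png',cv2.resize(im[100:180,270:370],None,fx=6,fy=6,interpolation=cv2.INTER_CUBIC))
```

```text
(no output)
```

View pics/w14c.png

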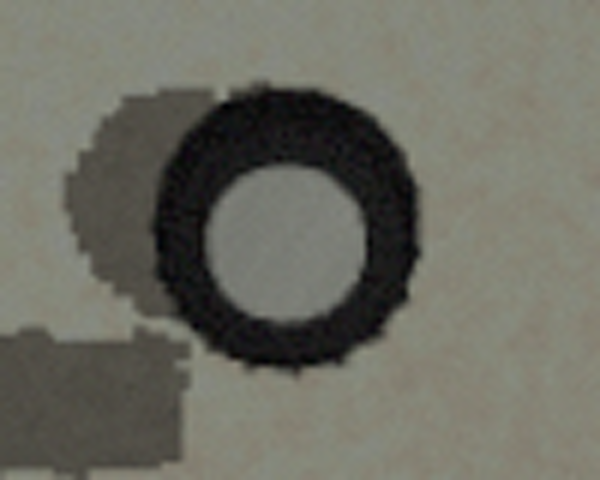

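Run:
```python
from h import *
import pickle
w,st=pickle.load(open('w14.pkl','rb'))
X=wplane(w,st,270+286/6,100+243/6,.06); print(X, wpt(w,st,318,140))
rows([((X[0],X[1],.12),92),((X[0],X[1],.025),92)])
```

```text
[ 0.57411243 -0.25566595  0.06      ] [ 0.57439867 -0.25516147  0.06042229]
dp [[0.0436, -0.0009, 0.0797], [0.0434, -0.0008, 0.1747]]
turn [[-0.001, -0.001, 0.001], [-0.001, -0.001, 0.001]]
```

Request:
{"fn": "step_arm", "kwargs": {"hand": [0.085,0.085,0.085,0.085,0.085,0.085,0.085], "dp": [[0.03,-0.001,0.03],[0.0435,-0.001,0.07],[0.0435,-0.001,0.105],[0.0435,-0.001,0.135],[0.0435,-0.001,0.16],[0.0435,-0.001,0.174],[0.0435,-0.001,0.174]], "turn": [[0,0,0],[0,0,0],[0,0,0],[0,0,0],[0,0,0],[0,0,0],[0,0,0]]}}

```text
time: 13.32
position: [0.5736, -0.2554, 0.0258]
orientation: [-2.179, -2.26, 0.0]
ft_force: [-0.4, 0.1, -0.5]
grip_width: 0.085
```

Request:
{"fn": "step_arm", "kwargs": {"hand": [0.06,0.045,0.03,0.03,0.03,0.03,0.03], "dp": [[0,0,0],[0,0,0],[0,0,0],[0,0,0],[0,0,0],[0,0,0],[0,0,0]], "turn": [[0,0,0],[0,0,0],[0,0,0],[0,0,0],[0,0,0],[0,0,0],[0,0,0]]}}

```text
time: 14.2
position: [0.5748, -0.2574, 0.0276]
orientation: [2.181, 2.258, 0.001]
ft_force: [-1.9, -0.3, 5.7]
grip_width: 0.0384
```

Run:
```python
from h import *
import pickle
st=pose(); w=snap('wrist','w15.png'); pickle.dump((w,st),open('w15.pkl','wb'))
```

```text
t 14.2 p [ 0.5748 -0.2574  0.0276] psi 92.0 tilt [ 0.0019 -0.0012] F [-1.92 -0.3   5.72] w 0.0384 q [-0.52  0.61 -0.09  0.87 -0.    1.01]
```

View pics/w15.png

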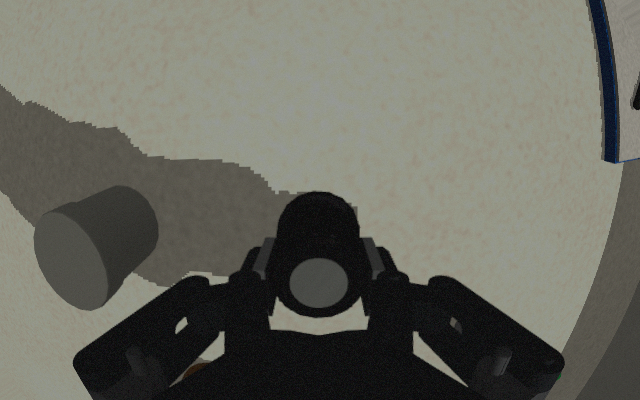

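Request:
{"fn": "step_arm", "kwargs": {"hand": [0.03,0.03,0.03,0.03,0.03], "dp": [[0,0,-0.01],[0,0,-0.04],[0,0,-0.09],[0,0,-0.15],[0,0,-0.175]], "turn": [[0,0,0],[0,0,0],[0,0,0],[0,0,0],[0,0,0]]}}

```text
time: 14.88
position: [0.5754, -0.2576, 0.206]
orientation: [2.178, 2.256, 0.002]
ft_force: [0.9, -0.0, -1.6]
grip_width: 0.0388
```

Run:
```python
from h import *
import pickle
w,st=pickle.load(open('w15.pkl','rb'))
T=lambda w,st,u,v,z: Rn.from_rotvec(st['orientation']).as_matrix().T@(wplane(w,st,u,v,z)-st['position'])
print('before lift tool coords', T(w,st,318.8,283,.06), wpt(w,st,318,283))
st=pose(); w=snap('wrist','w16.png'); pickle.dump((w,st),open('w16.pkl','wb'))
g=cv2.cvtColor(w['img'],cv2.COLOR_RGB2GRAY)
cv2.imwrite('pics/w16c.png',cv2.resize(w['img'][170:330,220:420,::-1],None,fx=4,fy=4,interpolation=cv2.INTER_CUBIC))
print(wpt(w,st,318,283)-st['position'])
# cap in side/scene
s=snap('scene','s4.png'); cv2.imwrite('pics/s4c.png',cv2.resize(s['img'][170:270,150:270,::-1],None,fx=6,fy=6,interpolation=cv2.INTER_CUBIC))
```

```text
before lift tool coords [ 0.00197299  0.00034628 -0.03239166] [ 0.57466934 -0.25494622  0.06069316]
t 14.88 p [ 0.5754 -0.2576  0.206 ] psi 92.0 tilt [ 0.0052 -0.003 ] F [ 0.93 -0.03 -1.64] w 0.0388 q [-0.52  0.5   0.2   1.27 -0.    1.01]
[-0.0002476   0.00272774  0.03345315]
```

View pics/w16c.png

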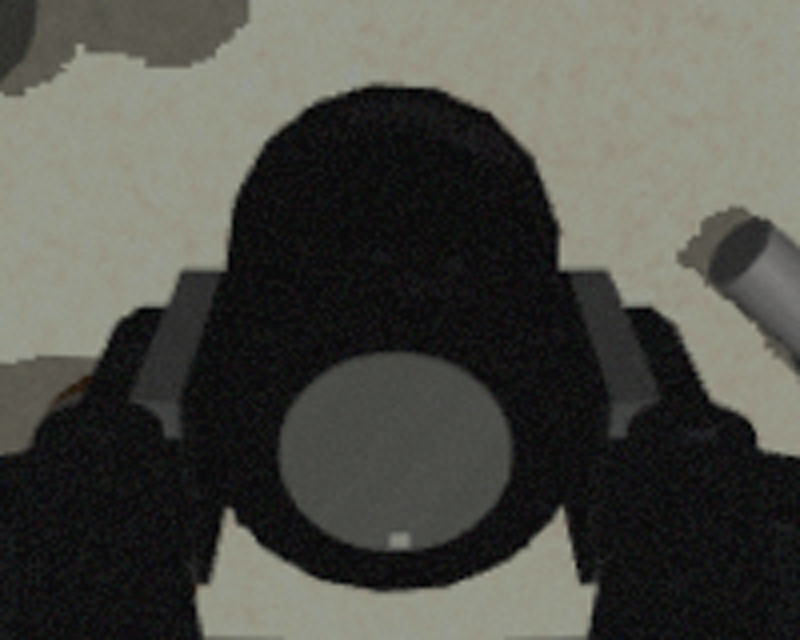

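View pics/s4c.png

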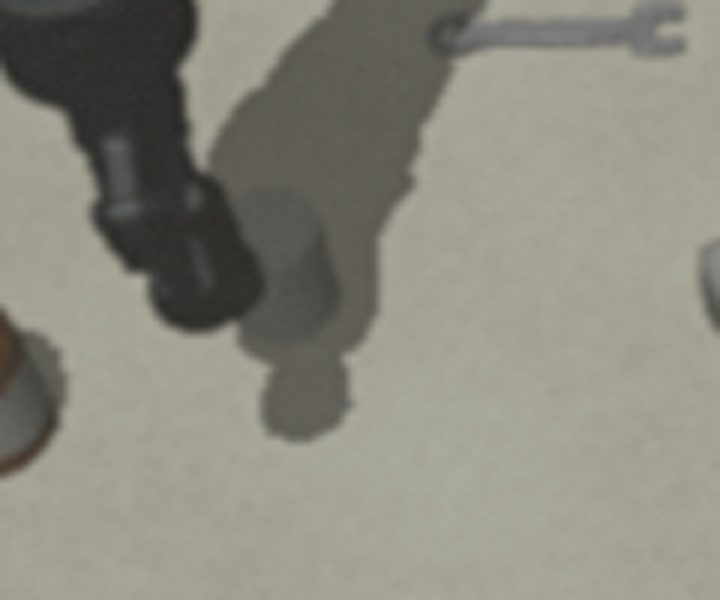

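Run:
```python
from h import *
pose(); rows([((.5828,.0953,.19),92),((.5828,.0953,.168),92)])
```

```text
t 14.97 p [ 0.576  -0.2579  0.2055] psi 92.0 tilt [ 0.0064 -0.0037] F [ 0.34 -0.12 -0.57] w 0.0387 q [-0.52  0.5   0.2   1.26 -0.    1.01]
dp [[0.3528, 0.0191, 0.0143], [0.3529, 0.019, 0.0363]]
turn [[0.006, 0.004, 0.0], [0.006, 0.004, 0.0]]
```

Request:
{"fn": "step_arm", "kwargs": {"hand": [0.03,0.03,0.03,0.03,0.03,0.03,0.03,0.03,0.03,0.03], "dp": [[0.03,0.002,0.0],[0.08,0.004,0.0],[0.13,0.007,0.0],[0.18,0.01,0.0],[0.23,0.013,0.0],[0.28,0.016,0.0],[0.32,0.018,0.005],[0.345,0.019,0.01],[0.353,0.019,0.014],[0.353,0.019,0.014]], "turn": [[0,0,0],[0,0,0],[0,0,0],[0,0,0],[0,0,0],[0,0,0],[0,0,0],[0,0,0],[0,0,0],[0,0,0]]}}

```text
time: 16.23
position: [0.5797, 0.0964, 0.1858]
orientation: [-2.181, -2.259, 0.004]
ft_force: [-1.2, -1.1, -1.1]
grip_width: 0.0387
```

Run:
```python
from h import *
import pickle
st=pose(); rows([((.5828,.0953,.168),92)])
w=snap('wrist','w17.png'); s=snap('scene','s5.png'); pickle.dump((w,st,s),open('w17.pkl','wb'))
cv2.imwrite('pics/s5c.png',cv2.resize(s['img'][150:260,255:385,::-1],None,fx=5,fy=5,interpolation=cv2.INTER_CUBIC))
pose()
```

```text
t 16.23 p [0.5797 0.0964 0.1858] psi 92.03 tilt [-0.0027 -0.0008] F [-1.23 -1.13 -1.12] w 0.0387 q [ 0.06  0.42  0.03  1.18 -0.    1.59]
dp [[-0.0012, 0.0031, 0.0178]]
turn [[-0.003, 0.001, 0.0]]
t 16.32 p [0.5804 0.0956 0.1868] psi 91.94 tilt [-0.0009 -0.0007] F [-0.29 -0.54 -1.94] w 0.0381 q [ 0.06  0.42  0.03  1.18 -0.    1.59]
```

View pics/w17.png

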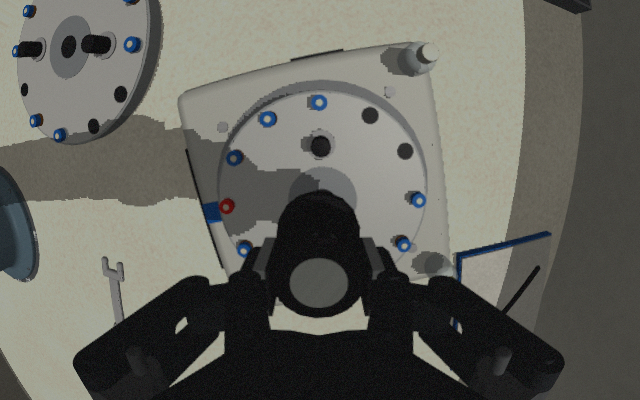

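View pics/s5c.png

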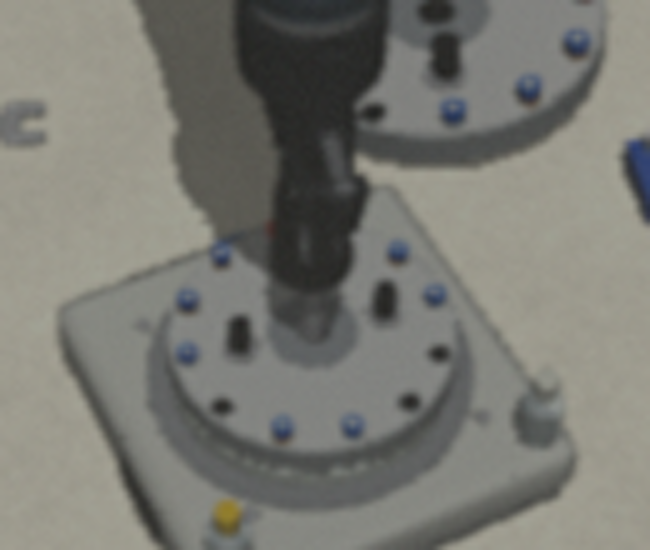

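Request:
{"fn": "step_arm", "kwargs": {"hand": [0.03,0.03,0.03], "dp": [[0,0.002,0.0],[0,0.002,0.0],[0,0.002,0.0]], "turn": [[0,0,0],[0,0,0],[0,0,0]]}}

```text
time: 16.7
position: [0.5828, 0.0963, 0.1874]
orientation: [2.183, 2.259, 0.0]
ft_force: [0.1, -0.3, -1.1]
grip_width: 0.0386
```

Run:
```python
from h import *
st=pose(); rows([((.5828,.0953,.165),92)])
```

```text
t 16.7 p [0.5828 0.0963 0.1874] psi 91.97 tilt [ 0.0004 -0.0001] F [ 0.06 -0.28 -1.12] w 0.0386 q [ 0.06  0.42  0.04  1.18 -0.    1.59]
dp [[-0.001, -0.0001, 0.0224]]
turn [[0.0, 0.0, -0.001]]
```

Now lowering: cap bottom is at about 0.160, tip at 0.134, and fully seated TCP z is about 0.1236.

Request:
{"fn": "step_arm", "kwargs": {"hand": [0.03,0.03,0.03,0.03,0.03,0.03,0.03,0.03], "dp": [[-0.001,0,0.008],[-0.001,0,0.016],[-0.001,0,0.022],[-0.001,0,0.026],[-0.001,0,0.03],[-0.001,0,0.034],[-0.001,0,0.037],[-0.001,0,0.037]], "turn": [[0,0,0],[0,0,0],[0,0,0],[0,0,0],[0,0,0],[0,0,0],[0,0,0],[0,0,0]]}}

```text
time: 17.7
position: [0.5825, 0.0957, 0.15]
orientation: [-2.182, -2.26, 0.001]
ft_force: [-1.1, 0.1, -1.1]
grip_width: 0.0387
```

Run:
```python
from h import *
st=pose(); s=snap('scene','s6.png')
cv2.imwrite('pics/s6c.png',cv2.resize(s['img'][150:260,255:385,::-1],None,fx=5,fy=5,interpolation=cv2.INTER_CUBIC))
```

```text
t 17.7 p [0.5825 0.0957 0.15  ] psi 92.01 tilt [-0.0004 -0.0002] F [-1.13  0.13 -1.12] w 0.0387 q [ 0.06  0.44 -0.03  1.1  -0.    1.59]
```

View pics/s6c.png

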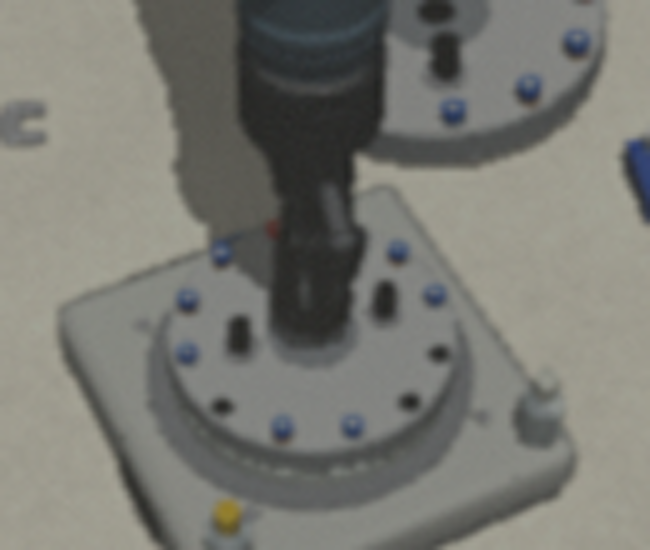

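Request:
{"fn": "step_arm", "kwargs": {"hand": [0.03,0.03,0.03,0.03,0.03,0.03,0.03], "dp": [[0,0,0.005],[0,0,0.01],[0,0,0.015],[0,0,0.019],[0,0,0.022],[0,0,0.0245],[0,0,0.0245]], "turn": [[0,0,0],[0,0,0],[0,0,0],[0,0,0],[0,0,0],[0,0,0],[0,0,0]]}}

```text
time: 18.62
position: [0.5826, 0.0957, 0.1256]
orientation: [-2.182, -2.26, 0.0]
ft_force: [-0.3, -0.1, -1.1]
grip_width: 0.0384
```

Request:
{"fn": "step_arm", "kwargs": {"hand": [0.03,0.03,0.03], "dp": [[0,0,0.001],[0,0,0.002],[0,0,0.002]], "turn": [[0,0,0],[0,0,0],[0,0,0]]}}

```text
time: 19.0
position: [0.5827, 0.0957, 0.1238]
orientation: [2.182, 2.26, 0.0]
ft_force: [-0.3, -0.1, -1.5]
grip_width: 0.0385
```

Request:
{"fn": "step_arm", "kwargs": {"hand": [0.03,0.03,0.03], "dp": [[0,0,0.0005],[0,0,0.001],[0,0,0.001]], "turn": [[0,0,0],[0,0,0],[0,0,0]]}}

```text
time: 19.38
position: [0.5827, 0.0957, 0.1236]
orientation: [2.182, 2.26, 0.001]
ft_force: [-2.5, -0.3, 5.7]
grip_width: 0.0387
```

Run:
```python
from h import *
st=pose()
```

```text
t 19.38 p [0.5827 0.0957 0.1236] psi 92.01 tilt [ 0.0007 -0.    ] F [-2.54 -0.33  5.7 ] w 0.0387 q [ 0.06  0.46 -0.08  1.03 -0.    1.59]
```

Request:
{"fn": "step_arm", "kwargs": {"hand": [0.045,0.055,0.06,0.06,0.06], "dp": [[0,0,0],[0,0,0],[0,0,0],[0,0,0],[0,0,0]], "turn": [[0,0,0],[0,0,0],[0,0,0],[0,0,0],[0,0,0]]}}

```text
time: 20.0
position: [0.5827, 0.0957, 0.1227]
orientation: [2.182, 2.26, -0.0]
ft_force: [0.7, -0.4, -0.5]
grip_width: 0.06
```

Request:
{"fn": "step_arm", "kwargs": {"hand": [0.06,0.06,0.06,0.06,0.06,0.06,0.06], "dp": [[0,0,-0.01],[0,0,-0.03],[0,0,-0.06],[0,0,-0.1],[-0.03,0,-0.14],[-0.06,0,-0.15],[-0.06,0,-0.15]], "turn": [[0,0,0],[0,0,0],[0,0,0],[0,0,0],[0,0,0],[0,0,0],[0,0,0]]}}

```text
time: 20.88
position: [0.5859, 0.0341, 0.275]
orientation: [2.183, 2.255, 0.004]
ft_force: [0.1, 0.5, -0.8]
grip_width: 0.06
```

Run:
```python
from h import *
import pickle
w,st=redcap('w18.png'); s=snap('scene','s7.png')
cv2.imwrite('pics/s7c.png',cv2.resize(s['img'][150:260,255:385,::-1],None,fx=5,fy=5,interpolation=cv2.INTER_CUBIC))
pickle.dump((w,st,s),open('w18.pkl','wb'))
v,u=np.mgrid[0:400,0:640]
Q=np.array([wpt(w,st,a,b) for a,b in zip(u[::2,::2].ravel(),v[::2,::2].ravel()) if w['range_z'][b,a]>0])
r=np.hypot(*(Q[:,:2]-[.583,.0973]).T); k=(r<.03)&(Q[:,2]>.145); print('cap top',k.sum(),np.median(Q[k],0),Q[k][:,2].std(), (Q[k].max(0)+Q[k].min(0))/2)
```

```text
t 20.88 p [0.5859 0.0341 0.275 ] psi 91.85 tilt [ 0.0039 -0.0005] F [ 0.05  0.54 -0.82] w 0.06 q [-0.05  0.39  0.22  1.39 -0.    1.49]
red [242.86904762 122.01190476] [0.5081 0.0933 0.1058] r 0.0739 ang -177.5
deck n 555 z 0.0967 tilt 0.0012 up dir 56.2
cap top 434 [0.58249894 0.09770765 0.1560949 ] 0.0011900152099152833 [0.58254028 0.0971123  0.15452973]
```

View pics/w18.png

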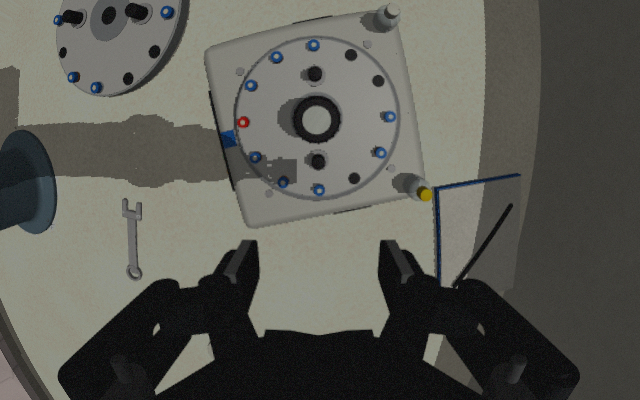

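View pics/s7.png

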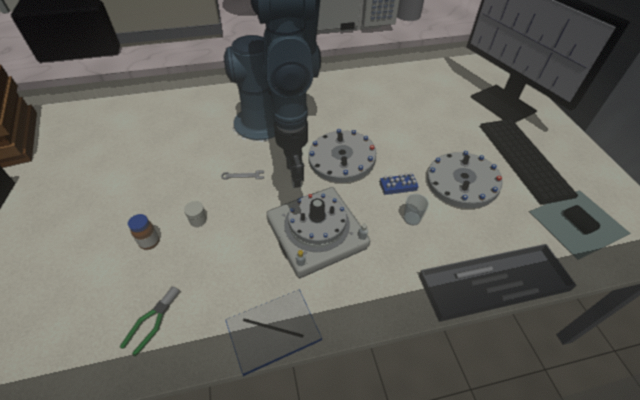

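The cap sits on the spindle at wrist px (317,119) with its top at 0.156, as expected. The deck is flat at 0.0967, and the jars, rack, beaker and bottles are where they were. I'm handing it in.

```bash
python3 -c "
from station import job
print(job.sign_off())"
```

```text
the job is handed in; nothing more can be done
None
```

The turret is seated, the retaining cap is fitted and released, and the job was handed in at about 21 s.

- **Turret:** I pushed it round clockwise, seen from above, by its left post with the closed fingers. The force read at each check stayed under about 3 N. The pin dropped with the red vial about 11° off the sampler's front. The deck then measured level, with tilt down from 0.08 to about 0.001 rad, at z about 0.0967 (0.096 expected).
- **Cap:** I lowered it over the spindle until it rested on the deck at about 6 N, then let go and moved the gripper clear. Its top measured z = 0.156, which matches fully seated.
- **Bystanders:** the bottles, jars, beaker and vial rack looked unmoved in the last scene picture. I compared them by eye only and did not re-measure them.
- **Disagreements:** the wrist and scene cameras differed by 2–4 mm on the spindle and cap positions. I used the wrist values, and the cap went on without side force. When the gripper closed on the cap, the tool shifted about 2 mm, and I allowed for that when fitting. No final check failed.

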